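Take the filter cassette out of the bottling bench

TASK

Pull the temperature probe up out of the white filter cassette and park it in the blue rinse cup, steel stem down, and let go of it there. Then pinch the cassette's two orange side catches together and lift the cassette out of its dock, and finish while still holding it by the pinched catches, upright and still, at least 10 cm above where it sat. Leave the other things on the bench undisturbed.

Things in the scene. Friction and masses are not known exactly. Their poses are not given: they have to be found in the camera images.
- dock: Stainless dock fixed to the bench: base plate 130 (x) x 110 (y) x 12 mm high with a pocket on it, pocket walls 101 x 82 mm outside, top of the walls 54 mm above the bench, black lips along the two y sides. Origin: centre of its underside on the bench; its z is up. The cassette stands in the pocket on the base plate (12 mm above the bench) with the same axes; play 1.5 mm each way. The dock stands anywhere in reach, turned by up to 0.6 rad.
- dock_seat (a point): Point on the dock where the centre of the cassette's underside stands when seated, 12 mm above the bench.
- cassette: White filter cassette, 78 (x) x 45 (y) x 102 mm (z), 0.2 to 0.5 kg, loose in the dock but held down by its catches, which hook under the dock's lips. Origin: centre of its underside; z up, y runs from the right catch to the left catch. A 14 mm square well goes down from the middle of its top (88 mm deep), in which the probe stands. It comes straight up once both catches are pressed in; it must rise 44 mm or more to clear the dock.
- cassette_top (a point): Centre of the cassette's top, 102 mm above its underside (114 mm above the bench when seated).
- catch_left_pad (a point): Middle of the outer face of the ribbed orange press pad of the left catch (+y side of the cassette), 79 mm above the cassette's underside (91 mm above the bench when seated). The pad is 34 mm long (cassette x) and 34 mm high. Over both pads 64 mm with the catches out, 50 mm when fully pressed; beside and below the pads there is free room down to the dock's top at 54 mm above the bench.
- catch_right_pad (a point): The same on the right catch (-y side of the cassette).
- catch_left (a joint): Travel of the left catch, in m: 0 out (hooked), 0.007 fully pressed in towards the cassette's middle. A spring pushes it out: about 2 N at rest to 6 N fully pressed. Its hook is free of the lip above about 0.0055.
- catch_right (a joint): The same for the right catch.
- probe: Temperature probe, 170 mm long, about 0.06 to 0.11 kg, standing upright in the cassette's well. Origin: lower end of its steel stem; z runs along it to the top. Stem 10 mm dia, 0 to 86 mm; steel collar 24 mm dia, 86 to 92 mm, which rests on the cassette's top; black round handle 18 mm dia with a red band, 92 to 170 mm. Its centre of mass lies about 70 mm from the lower end.
- probe_tip (a point): Lower end of the probe's steel stem (on its axis).
- probe_handle (a point): Point to grip on the axis of the probe's handle, 145 mm from the lower end, 25 mm below its top end (173 mm above the bench at the start).
- cup: Blue rinse cup on a black foot, fixed to the bench, upright: outside 56 mm dia, inside 48 mm dia, foot 84 mm dia and 6 mm high, rim 96 mm above the bench. Origin: centre of its underside. The probe leans in it once let go.
- cup_rim (a point): Centre of the cup's mouth, 96 mm above the bench.
- cup_in (a point): Centre of the cup's inner floor, 11 mm above the bench.
- bottle_a: Bystander: clear glass bottle, 72 mm dia, 210 mm high, standing. Origin: centre of its underside.
- bottle_b: Bystander: amber glass bottle with a label, 72 mm dia, 210 mm high, standing. Origin: centre of its underside.
- jar: Bystander: glass jar with a grey lid, 64 mm dia, 75 mm high. Origin: centre of its underside.
- clamp_ring: Bystander: steel pipe clamp ring, 52 mm dia, 14 mm high, lying flat. Origin: centre of its underside.
- wrench: Bystander: wrench 170 mm long lying along its x. Origin: under its middle.
- brush: Bystander: flat brush with a wooden handle, 180 mm long lying along its x. Origin: under its middle.
- stopper: Bystander: cork stopper, 34 mm dia, 34 mm high, standing. Origin: centre of its underside.
Mind the look-alikes: they are no part of the job. There is more than one size of the probe; the job needs the smaller. What is shaped like the cassette but red is not meant.

How it is judged:
By the outcome, as a careful person would: the job done as asked, in the order asked, and still so for the second after the job is handed in, while the arm keeps its last pose, push and grip.
It also fails if it takes over 53 s, if anything falls off the work surface, if the arm or the gripper's body presses on something with over 40 N, if the wrist force passes 120 N, or if a joint passes its speed limit or range.

ROBOT

A 6-joint arm with a two-finger parallel gripper is mounted at the origin on the work surface. World frame = base frame: x ahead of the robot, y to its left, z up, the work surface at z = 0. Lengths are in mm, angles in rad, forces in N, time in s.
With the tool pointing down it reaches from about 375 to 750 mm from the base axis. Payload 9 kg.
Tool frame: the origin (TCP) lies at the very end of the fingers, on their centre line; the grasp point (between the pads) lies 19 mm behind it; z points along the fingers, y is the line along which they close (so a half turn about z gives the same grasp; the last joint's range is limited). The gripper opens to 85 mm and grips with 20 to 120 N. Pads are 22 mm wide; open, the fingers measure 114 mm over their backs; the gripper's body (76 mm by 85 mm) begins 54 mm behind the grasp point. The pads swing forward as they close: fully open they stand 13 mm farther back than shut.
Start: joints at [-1.507, 0.104, 0.097, 1.564, 0, 1.353], TCP at [166.86, -576.363, 231.331] pointing down, gripper open.
Joint ranges: [-2.99, 2.99], [-0.84, 1.86], [-1.1, 1.16], [-1.84, 2.11], [-1.51, 1.56], [-3.14, 3.14]. Speed limits (rad/s): [2.22, 2.22, 2.57, 3.14, 3.14, 3.14].

INTERFACE

Orientations are given as a unit quaternion [x, y, z, w].
In Python, from station import sense, snapshot, camera_model, sign_off gives the robot as it stands.
- The arm moves only by the shell command python3 -m creep 'ROWS' [FORCE]. ROWS is JSON, a list of rows, each a list of 3 entries, a list of its own where there are three numbers: the finger opening in mm, from 0 to 85.4, then the shift along the tool's x, y, z in units of 30 mm (1.0 is 30 mm), then the turn about the tool's z in degrees. A call has 1 to 8 rows; each row shifts and turns the commanded pose from where the row before left it, along the tool's axes as they then stand; what a row does not reach is not made up. A row lasts 1/8 s, in which the tool goes at most 62.5 mm and 10.7 degrees, less where a joint would pass 70% of its speed; a pose out of reach is approached as far as the arm can. A call is refused whole if a number of a shift passes 1 or a number of a turn 10.7, either way. A call with a gripper value outside its range is refused whole. The fingers move at their own pace and stop on an object; FORCE is the grip in N (left out, the last holds). Time passes only in rows, so rows that do not move let the fingers close. It gives the time, the measured TCP pose, the force, the opening and the grip force at its end, in the units of the state.
- sense(): the state, without advancing time (a new reading comes with each control period).
- snapshot(name): name is "scene" or "side" or "wrist"; returns the picture (480x640x3 uint8, blue, green, red); there is no depth.
- camera_model(name): a dict with "fx", "fy", "cx", "cy" (pixels), "R" (3x3) and "t" (3): a world point X has camera coordinates R X + t; the wrist camera has in their place "tool_from_camera" (4x4, takes a point from camera to tool coordinates, whose origin is the TCP and whose axes are the flange's). Camera axes: x right, y down, z forward; pixel columns grow to the right and rows downward; lengths in mm; the calibration is good to about 2 mm. A picture is of the moment at which its call begins: read the wrist's pose just before it. camera_model takes no time and is no camera call.
- sign_off(): hands the job in; it is judged then, once.
The state is a dict: "time": time; "q": joint angles; "qvel": joint speeds; "effort": joint torques, N m; "ee_pos": TCP position; "orientation": TCP orientation; "contact_force": force on the tool from outside, world axes, zero at the start; "wrist_torque": the same for the moment, N m; "finger_gap": finger opening in mm; "gripper_force": force on a finger pad.
Only numpy, scipy, OpenCV 4.12 (cv2) and the standard library are available. Lean on these libraries where they do the work, as an engineer would, in place of code of your own. Each camera call takes 0.05 s, during which the arm holds its last target. There are 200 camera calls.

## Working session

There is one attempt and no reset: what is moved stays moved. The work goes in short steps, Python scripts to look and compute and a shell command to move; the robot and the scene stay as the last step left them, time stands still between calls to the robot, and variables do not carry over. Pictures are saved under pics/ and viewed, at most 13 in all, crops included, and the job is handed in when it is done.

```bash
ls; mkdir -p pics; python3 - <<'E'
from station import *
import cv2, numpy as np
for n in ("scene","side"):
    im=snapshot(n); cv2.imwrite(f"pics/{n}0.png",im); m=camera_model(n); R=np.array(m["R"]);print(n,m["fx"],m["cx"],m["cy"],(-R.T@np.array(m["t"])).round(),R.round(2).tolist())
s=sense();print(s["time"],s["ee_pos"],s["orientation"],s["contact_force"])
print(camera_model("wrist"))
E
```

```text
pics
scene 588.2565134082945 308.6949808976956 241.45374064332978 [ 912.  672. 1075.] [[-0.88, 0.48, 0.0], [0.37, 0.69, -0.62], [-0.3, -0.55, -0.78]]
side 476.680909323803 324.6872422883783 240.8795676315771 [  436. -1020.   827.] [[0.99, -0.12, 0.01], [-0.06, -0.55, -0.83], [0.11, 0.83, -0.56]]
0.1 [ 166.84875385 -576.0311833   230.62854486] [ 9.90091767e-01  1.40420662e-01  5.18797536e-05 -5.73173621e-04] [ 0.2626171  -0.01648289 -1.10069685]
{'fx': 381.8063401362368, 'fy': 381.8063401362368, 'cx': 318.86912081851875, 'cy': 236.9373505858064, 'tool_from_camera': array([[ 5.56672553e-04, -9.52279424e-01, -3.05227109e-01,
         7.79029383e+01],
       [ 9.99999749e-01,  3.96478103e-04,  5.86823609e-04,
         7.95076090e-01],
       [-4.37804183e-04, -3.05227359e-01,  9.52279406e-01,
        -1.43169913e+02],
       [ 0.00000000e+00,  0.00000000e+00,  0.00000000e+00,
         1.00000000e+00]])}
```

View pics/scene0.png

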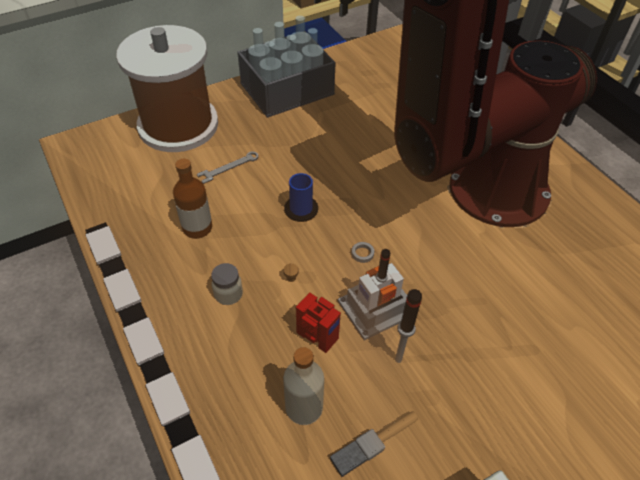

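View pics/side0.png

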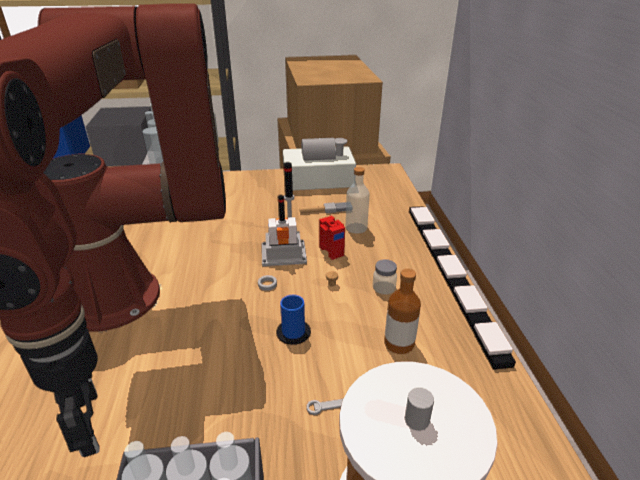

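The scene view shows the white cassette at (380,285) in its steel dock with the small probe (384,265). The side view has it at (284,235) and (281,208). Look-alikes are a taller probe at (410,315) scene / (289,180) side, standing outside the cassette, and a red cassette at (318,320). The target is the shorter probe in the white cassette. The cup is at (301,195) scene / (292,318) side. I'll confirm this in an enlarged crop.

```bash
python3 - <<'E'
import cv2, numpy as np
a=cv2.imread("pics/scene0.png")[235:375,335:435]; b=cv2.imread("pics/side0.png")[155:275,250:350]
A=cv2.resize(a,None,fx=4,fy=4,interpolation=cv2.INTER_CUBIC);B=cv2.resize(b,None,fx=4,fy=4,interpolation=cv2.INTER_CUBIC)
c=np.zeros((560,800,3),np.uint8);c[:560,:400]=A;c[:480,400:]=B
cv2.imwrite("pics/crop1.png",c)
E
```

```text
(no output)
```

View pics/crop1.png

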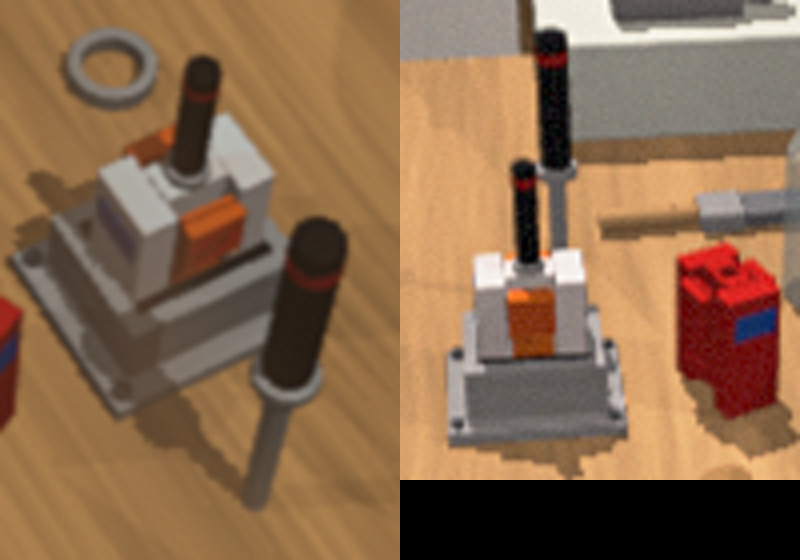

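```bash
cat > h.py <<'E'
import numpy as np, cv2
from station import *
from scipy.spatial.transform import Rotation as Rot
def cam(n,s=None):
    m=camera_model(n)
    if n!="wrist":
        R=np.array(m["R"]);return m,R.T,-R.T@np.array(m["t"])
    T=np.array(m["tool_from_camera"]);Rt=Rot.from_quat(s["orientation"]).as_matrix()
    return m,Rt@T[:3,:3],Rt@T[:3,3]+np.array(s["ee_pos"])
def ray(n,p,s=None):
    m,R,c=cam(n,s);d=R@np.array([(p[0]-m["cx"])/m["fx"],(p[1]-m["cy"])/m["fy"],1]);return c,d/np.linalg.norm(d)
def plane(n,p,z,s=None):
    c,d=ray(n,p,s);return c+d*(z-c[2])/d[2]
def tri(rs):
    A=sum(np.eye(3)-np.outer(d,d) for c,d in rs);b=sum((np.eye(3)-np.outer(d,d))@c for c,d in rs)
    return np.linalg.solve(A,b)
def totool(v,s): return Rot.from_quat(s["orientation"]).as_matrix().T@v
E
python3 - <<'E'
from h import *
print("small top",tri([ray("scene",(386.5,250.5)),ray("side",(281,195.7))]).round(1))
P=lambda n,p,z:plane(n,p,z).round(1)
print("probe182",P("scene",(386.5,250.5),198),P("side",(281,195.7),198))
print("big top",tri([ray("scene",(414.5,291.5)),ray("side",(287.5,163.5))]).round(1))
print("plate side",P("side",(261.75,263),12),P("side",(307,263),12))
print("plate scene",P("scene",(337,299),12),P("scene",(365,337),12))
for n,roi in (("scene",(270,160,70,70)),("side",(265,280,60,75))):
    im=cv2.imread(f"pics/{n}0.png");h=cv2.cvtColor(im,cv2.COLOR_BGR2HSV)
    m=cv2.inRange(h,(105,100,40),(130,255,255));x,y,w,hh=roi
    k=np.zeros_like(m);k[y:y+hh,x:x+w]=m[y:y+hh,x:x+w]
    c=max(cv2.findContours(k,0,1)[0],key=cv2.contourArea)
    bx=cv2.boundingRect(c);print(n,bx)
    # rim ellipse: widest; top row = far rim edge
    xc=bx[0]+bx[2]/2-.5
    m_,R,cc=cam(n);
    far=plane(n,(xc,bx[1]),96);v=far[:2]-cc[:2];v/=np.linalg.norm(v);print("cup",(far[:2]-28*v).round(1))
E
```

```text
small top [460.2 149.1 200.5]
probe182 [455.7 147.6 198. ] [462.9 151.3 198. ]
big top [487.4 269.7 240.7]
plate side [396.7  97.6  12. ] [525.9  82.6  12. ]
plate scene [524.9  95.4  12. ] [521.5 202.6  12. ]
scene (290, 174, 22, 41)
cup [ 467.  -175.5]
side (281, 295, 24, 44)
cup [ 469.8 -181.8]
```

```bash
python3 -m creep '[[85,[0,0,-0.15],-10.7],[85,[0,0,-0.15],-10.7],[85,[0,0,-0.15],-10.7],[85,[0,0,-0.15],-10.7],[85,[0,0,-0.15],-10.7],[85,[0,0,-0.15],-10.7],[85,[0,0,-0.15],-10.7],[85,[0,0,0],-10.7]]' 40 && python3 -m creep '[[85,[0,0,0],-10.7],[85,[0,0,0],-10.7],[85,[0,0,0],-10.7],[85,[0,0,0],-10.7],[85,[0,0,0],-10.7],[85,[0,0,0],-10.7],[85,[0,0,0],-10.7]]'
```

```text
time: 1.1
ee_pos: [166.8, -576.4, 262.8]
orientation: [0.629, 0.778, 0.0, -0.0]
contact_force: [0.6, -0.1, 0.0]
finger_gap: 85.0
gripper_force: 0.0
time: 1.98
ee_pos: [166.8, -576.2, 262.3]
orientation: [0.026, 1.0, 0.0, -0.0]
contact_force: [0.3, -0.7, -0.6]
finger_gap: 85.1
gripper_force: 0.0
```

```bash
python3 -m creep '[[85,[-0.7,1,0],0],[85,[-0.7,1,0],0],[85,[-0.7,1,0],0],[85,[-0.7,1,0],0],[85,[-0.7,1,0],0],[85,[-0.7,1,0],0],[85,[-0.7,1,0],0],[85,[-0.7,1,0],0]]' && python3 -m creep '[[85,[-0.7,1,0],0],[85,[-0.7,1,0],0],[85,[-0.7,1,0],0],[85,[-0.6,1,0],0],[85,[0,1,0],0],[85,[0,1,0],0],[85,[0,1,0],0],[85,[0,1,0],0]]' && python3 -m creep '[[85,[0,1,0],0],[85,[0,1,0],0],[85,[0,1,0],0],[85,[0,1,0],0],[85,[0,1,0],0],[85,[0,1,0],0],[85,[0,1,0],0],[85,[0,0.7,0],0]]' && python3 -m creep '[[85,[0,0,0],0],[85,[0,0,0],0]]' && python3 - <<'E'
from h import *
import json
s=sense();im=snapshot("wrist");cv2.imwrite("pics/w1.png",im);json.dump({k:list(map(float,s[k])) for k in("ee_pos","orientation","q")},open("w1.json","w"));print(s["q"])
E
```

```text
time: 2.98
ee_pos: [349.2, -345.5, 262.5]
orientation: [0.029, 1.0, 0.0, -0.0]
contact_force: [0.4, -0.3, 0.1]
finger_gap: 84.4
gripper_force: 0.0
time: 3.98
ee_pos: [443.3, -110.7, 262.4]
orientation: [0.029, 1.0, 0.0, -0.0]
contact_force: [0.2, -0.5, 0.2]
finger_gap: 84.8
gripper_force: 0.0
time: 4.97
ee_pos: [456.8, 120.1, 262.4]
orientation: [0.029, 1.0, 0.0, -0.0]
contact_force: [-0.2, -0.3, 0.2]
finger_gap: 84.6
gripper_force: 0.0
time: 5.22
ee_pos: [456.9, 118.5, 262.5]
orientation: [0.029, 1.0, -0.0, -0.0]
contact_force: [-0.1, -1.4, 0.3]
finger_gap: 85.2
gripper_force: 0.0
[-2.42662505e-02 -2.76004253e-01 -2.06000352e-01  1.64124277e+00
 -3.19139922e-04  3.41690621e-02]
```

View pics/w1.png

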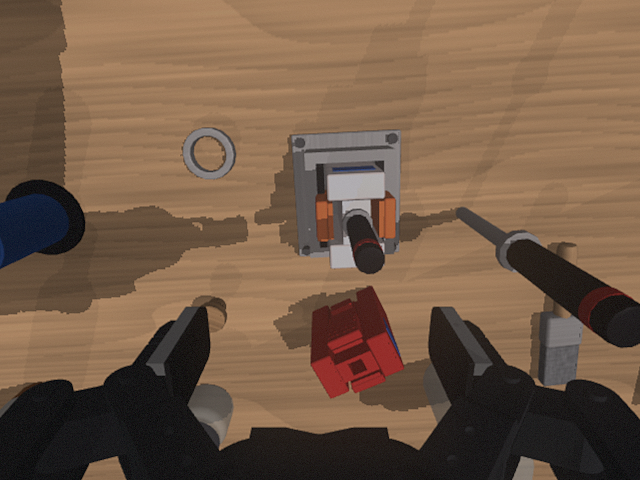

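```bash
python3 - <<'E'
from h import *
import json
s=json.load(open("w1.json"))
P=lambda p,z:plane("wrist",p,z,s).round(1)
im=cv2.imread("pics/w1.png");h=cv2.cvtColor(im,cv2.COLOR_BGR2HSV)
# handle top
m=cv2.inRange(im[235:275,340:395],(0,0,0),(45,45,60));k=cv2.findContours(m,0,1)[0];c=max(k,key=cv2.contourArea)
print("handle bbox",cv2.boundingRect(c),"top@",P((371,260),198))
m=cv2.inRange(h,(8,170,120),(16,255,255));m[:,:300]=0;m[:,405:]=0;m[:185]=0;m[250:]=0
for c in cv2.findContours(m,0,1)[0]:
    if cv2.contourArea(c)>60: print("orange",cv2.boundingRect(c),cv2.minAreaRect(c))
cs=[P(p,12) for p in((291,135),(399,130),(399,254),(294,256))]
print(cs,sum(cs)/4)
for i in range(4):
    d=cs[(i+1)%4]-cs[i];print(np.linalg.norm(d[:2]).round(1),np.degrees(np.arctan2(d[1],d[0])).round(1))
cv2.imwrite("pics/w1c.png",cv2.resize(im[120:280,280:410],None,fx=3.7,fy=3.7,interpolation=cv2.INTER_CUBIC))
E
```

```text
handle bbox (9, 0, 35, 39) top@ [461.2 147.7 198. ]
orange (384, 198, 11, 40) ((389.0, 217.5), (39.0, 10.0), 90.0)
[array([396.3,  93. ,  12. ]), array([397.7, 200.5,  12. ]), array([529.1, 201.3,  12. ]), array([524.8,  86. ,  12. ])] [461.975 145.2    12.   ]
107.5 89.3
131.4 0.3
115.4 -92.1
128.7 176.9
```

View pics/w1c.png

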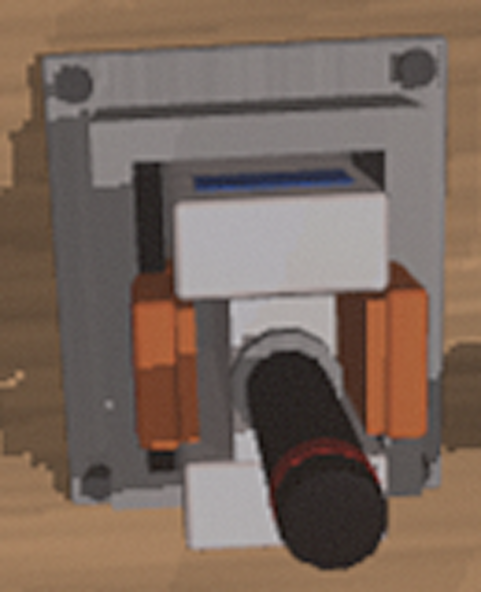

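```bash
python3 - <<'E'
from h import *
import json
s=json.load(open("w1.json"))
P=lambda p,z:plane("wrist",(280+p[0]/3.7,120+p[1]/3.7),z,s).round(1)
print("top",P((332,515),198)); b1,b2=P((175,203),114),P((387,195),114);print("back edge",b1,b2)
print("front edge",P((187,548),114))
print("pads top outer z108:",P((132,362),108),P((429,355),108)); print("collar",P((287,375),120))
t=P((332,515),198);print("shift(tool,units) to probe",(totool(t-np.array(s["ee_pos"]),s)/30).round(3))
E
```

```text
top [460.6 147.  198. ]
back edge [422.8 125.9 114. ] [423.7 169.5 114. ]
front edge [499.5 124.6 114. ]
pads top outer z108: [457.7 114.8 108. ] [459.8 179.4 108. ]
collar [459.2 147.4 120. ]
shift(tool,units) to probe [-0.068  0.958  2.151]
```

The probe top comes out at (461,147), with the cassette centred there at yaw about -1°. The pads span 64.6 mm against 64 mm given, so the measurement fits. Going to grip the handle.

```bash
python3 -m creep '[[85,[-0.1,0.95,0],-2.5],[85,[0,0,0.6],0],[85,[0,0,0.8],0],[85,[0,0,0.8],0],[85,[0,0,0.8],0],[85,[0,0,0.6],0],[0,[0,0,0],0],[0,[0,0,0],0]]' 40 && python3 -m creep '[[0,[0,0,0],0],[0,[0,0,0],0],[0,[0,0,0],0],[0,[0,0,0],0]]'
```

```text
time: 6.28
ee_pos: [462.1, 147.0, 155.7]
orientation: [0.008, 1.0, -0.0, 0.001]
contact_force: [0.1, -0.1, 0.2]
finger_gap: 50.8
gripper_force: 0.0
time: 6.78
ee_pos: [462.2, 147.4, 155.6]
orientation: [0.007, 1.0, 0.0, 0.001]
contact_force: [-1.1, 1.3, 5.7]
finger_gap: 17.1
gripper_force: 39.0
```

```bash
python3 -m creep '[[0,[0,0,-0.2],0],[0,[0,0,-0.4],0],[0,[0,0,-0.6],0],[0,[0,0,-0.7],0],[0,[0,0,-0.8],0],[0,[0,0,-0.8],0],[0,[0,0,-0.8],0],[0,[0,0,-0.5],0]]' && python3 -m creep '[[0,[0,-0.4,0],0],[0,[0,-0.7,0],0],[0,[0,-1,0],0],[0,[0,-1,0],0],[0,[0,-1,0],0],[0,[0,-1,0],0],[0,[0,-0.7,0],0],[0,[0,-0.4,0],0]]' && python3 -m creep '[[0,[0,-0.4,0],0],[0,[0,-0.4,0],0],[0,[0,0,0],0],[0,[0,0,0],0]]' && python3 - <<'E'
from h import *
import json
s=sense();im=snapshot("wrist");cv2.imwrite("pics/w2.png",im);json.dump({k:list(map(float,s[k])) for k in("ee_pos","orientation","q")},open("w2.json","w"));print(s["q"],s["contact_force"])
E
```

```text
time: 7.78
ee_pos: [462.0, 147.1, 300.9]
orientation: [0.007, 1.0, -0.0, 0.001]
contact_force: [-0.1, -0.2, -0.6]
finger_gap: 16.9
gripper_force: 39.0
time: 8.78
ee_pos: [458.4, -40.2, 297.8]
orientation: [0.008, 1.0, 0.0, -0.001]
contact_force: [1.3, 1.2, -0.9]
finger_gap: 17.0
gripper_force: 39.1
time: 9.28
ee_pos: [458.6, -62.6, 298.8]
orientation: [0.007, 1.0, 0.0, -0.0]
contact_force: [-1.3, -0.9, -0.8]
finger_gap: 17.0
gripper_force: 39.1
[-4.19450632e-01 -2.84606891e-01 -1.46330188e-01  1.70916190e+00
  5.32125370e-05 -4.04785366e-01] [-1.28452225 -0.85000429 -0.81489111]
```

View pics/w2.png

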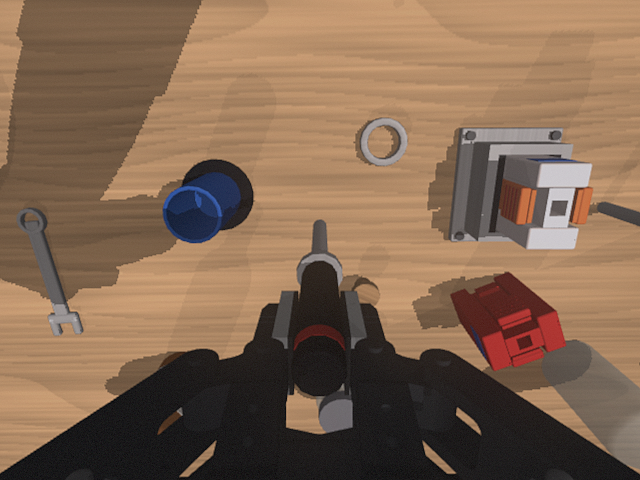

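```bash
python3 - <<'E'
from h import *
import json
s=json.load(open("w2.json"))
im=cv2.imread("pics/w2.png");h=cv2.cvtColor(im,cv2.COLOR_BGR2HSV)
m=cv2.inRange(h,(105,120,90),(130,255,255));m[:,:150]=0;m[:,270:]=0;m[:150]=0;m[255:]=0
c=max(cv2.findContours(m,0,1)[0],key=cv2.contourArea);print(cv2.boundingRect(c))
r=plane("wrist",(193,214.5),96,s);e=[plane("wrist",p,96,s)[:2].round(1).tolist() for p in((163,214),(222,214),(193,187),(193,242))]
t=plane("wrist",(320,223),171,s)
print("rim",r.round(1),e,"tip",t.round(1)); print("tool shift",(totool(r-np.array(s["ee_pos"]),s)/30).round(3))
E
```

```text
(163, 186, 60, 57)
rim [ 467.4 -181.2   96. ] [[466.6, -209.1], [467.3, -154.0], [441.6, -178.2], [494.4, -184.3]] tip [456.4 -62.6 171. ]
tool shift [-0.354 -3.949  6.759]
```

```bash
python3 -m creep '[[0,[-0.15,-0.6,0],0],[0,[-0.15,-0.9,0],0],[0,[-0.03,-0.9,0],0],[0,[0,-0.8,0],0],[0,[0,-0.5,0],0],[0,[0,-0.2,0],0],[0,[0,0,0],0],[0,[0,0,0],0]]'
```

```text
time: 10.32
ee_pos: [466.8, -179.4, 298.9]
orientation: [0.007, 1.0, 0.0, 0.0]
contact_force: [-0.8, 1.6, -1.3]
finger_gap: 17.2
gripper_force: 39.2
```

```bash
python3 -m creep '[[0,[0,-0.05,0.5],0],[0,[0,0,0.8],0],[0,[0,0,0.8],0],[0,[0,0,0.8],0],[0,[0,0,0.7],0],[0,[0,0,0.6],0],[0,[0,0,0.4],0],[0,[0,0,0.3],0]]' && python3 -m creep '[[0,[0,0,0.2],0],[0,[0,0,0],0]]'
```

```text
time: 11.32
ee_pos: [466.7, -181.4, 151.2]
orientation: [0.007, 1.0, -0.0, -0.0]
contact_force: [0.1, -1.1, -0.9]
finger_gap: 16.9
gripper_force: 39.2
time: 11.58
ee_pos: [466.7, -181.5, 145.7]
orientation: [0.007, 1.0, -0.0, -0.0]
contact_force: [-0.3, 1.2, -0.7]
finger_gap: 16.7
gripper_force: 39.2
```

```bash
python3 -m creep '[[0,[0,0,0.2],0],[0,[0,0,0],0],[30,[0,0,0],0],[40,[0,0,0],0],[60,[0,0,0],0],[85,[0,0,0],0],[85,[0,0,0],0],[85,[0,0,-0.4],0]]' && python3 -m creep '[[85,[0,0,-0.6],0],[85,[0,0,-0.8],0],[85,[0,0,-0.9],0],[85,[0,0,-0.9],0],[85,[0,0,-0.9],0],[85,[0,0,-0.5],0],[85,[0,0.4,0],0],[85,[0,0.7,0],0]]' && python3 - <<'E'
from h import *
im=snapshot("side")[260:360,230:360];a=snapshot("scene")[140:240,240:370]
cv2.imwrite("pics/cup.png",np.hstack([cv2.resize(i,None,fx=3,fy=3) for i in(im,a)]))
E
```

```text
time: 12.58
ee_pos: [466.2, -181.1, 151.4]
orientation: [0.007, 1.0, 0.0, -0.001]
contact_force: [0.3, 0.5, -0.4]
finger_gap: 85.0
gripper_force: 0.0
time: 13.58
ee_pos: [466.9, -147.4, 288.8]
orientation: [0.008, 1.0, 0.0, -0.001]
contact_force: [-0.4, 0.4, -0.4]
finger_gap: 85.1
gripper_force: 0.0
```

View pics/cup.png

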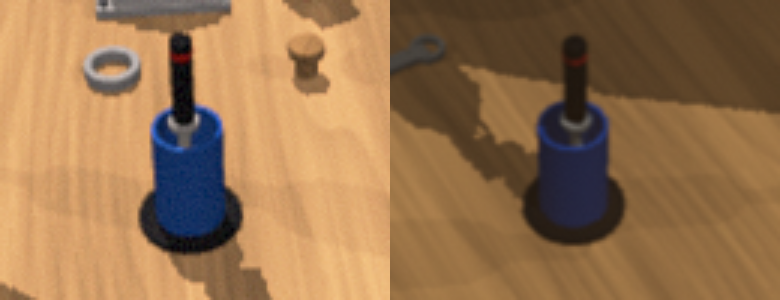

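The probe stands in the cup, stem down and collar at the rim, free of the gripper. Next I go over the cassette and look from close by.

```bash
python3 -m creep '[[85,[0.05,1,0],0],[85,[0.05,1,0],0],[85,[0.05,1,0],0],[85,[0.05,1,0],0],[85,[0.05,1,0],0],[85,[0.05,1,0],0],[85,[0.05,1,0],0],[85,[0,1,0],0]]' && python3 -m creep '[[85,[0,1,0.5],0],[85,[0,0.5,0.5],0],[85,[0,0.1,0.5],0],[85,[0,0,0],0],[85,[0,0,0],0]]' && python3 - <<'E'
from h import *
import json
s=sense();im=snapshot("wrist");json.dump({k:list(map(float,s[k])) for k in("ee_pos","orientation","q")},open("w3.json","w"));print(s["q"])
cv2.imwrite("pics/w3.png",im)
E
```

```text
time: 14.68
ee_pos: [459.6, 93.1, 289.0]
orientation: [0.007, 1.0, -0.0, -0.0]
contact_force: [-0.2, -0.1, -0.9]
finger_gap: 85.0
gripper_force: 0.0
time: 15.3
ee_pos: [461.1, 138.9, 245.0]
orientation: [0.008, 1.0, -0.0, 0.0]
contact_force: [0.2, 0.2, 0.2]
finger_gap: 84.9
gripper_force: 0.0
[ 2.02885726e-02 -2.54410222e-01 -2.19926467e-01  1.60509669e+00
 -2.91012716e-04  3.61915640e-02]
```

View pics/w3.png

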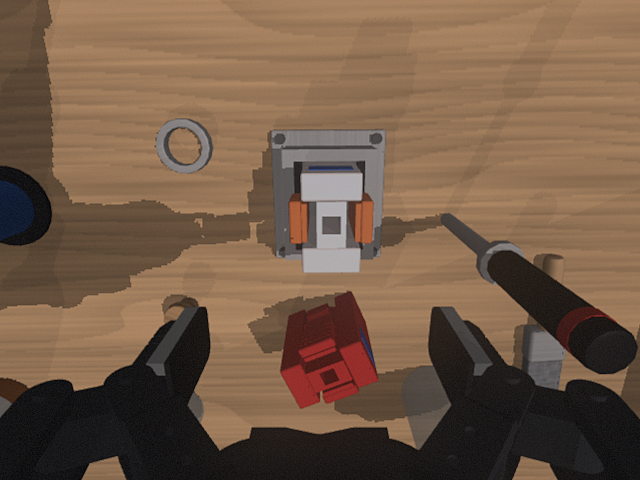

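```bash
python3 - <<'E'
from h import *
import json
s=json.load(open("w3.json"))
im=cv2.imread("pics/w3.png")
P=lambda p,z:plane("wrist",p,z,s).round(1)
g=im[205:245,315:348].max(2);y,x=np.nonzero(g<100);w=(315+x.mean(),205+y.mean());print("well",w,P(w,114))
h=cv2.cvtColor(im,cv2.COLOR_BGR2HSV);m=cv2.inRange(h,(5,150,70),(18,255,255));m[:185]=0;m[255:]=0;m[:,:280]=0;m[:,385:]=0
b=sorted(cv2.boundingRect(c) for c in cv2.findContours(m,0,1)[0] if cv2.contourArea(c)>80);print(b)
l=P((b[0][0],b[0][1]+b[0][3]/2),108);r=P((b[-1][0]+b[-1][2],b[-1][1]+b[-1][3]/2),108);print(l,r)
wm=cv2.inRange(h,(0,0,150),(180,50,255));wm[:160]=0;wm[280:]=0;wm[:,:290]=0;wm[:,375:]=0
print("white",cv2.boundingRect(wm)); c=np.array([*P(w,114)[:2],114])
print((totool(c-np.array(s["ee_pos"]),s)/30).round(3))
E
```

```text
well (np.float64(331.032967032967), np.float64(224.82417582417582)) [461.4 147.  114. ]
[(289, 200, 19, 44), (355, 199, 18, 44)]
[460.4 115.2 108. ] [460.6 179.1 108. ]
white (292, 166, 70, 107)
[-4.000e-03  2.720e-01  4.367e+00]
```

```bash
python3 -m creep '[[85,[0,0.28,0.4],0],[85,[0,0,0.8],0],[85,[0,0,0.8],0],[85,[0,0,0.7],0],[85,[0,0,0],0]]'
```

```text
time: 15.98
ee_pos: [460.0, 148.2, 161.9]
orientation: [0.007, 1.0, -0.0, -0.001]
contact_force: [-0.3, -0.8, 0.1]
finger_gap: 85.1
gripper_force: 0.0
```

```bash
python3 -m creep '[[85,[-0.02,-0.03,0.6],0],[85,[0,0,0.8],0],[85,[0,0,0.7],0],[85,[0,0,0.5],0],[85,[0,0,0.3],0],[85,[0,0,0.15],0],[85,[0,0,0],0]]'
```

```text
time: 16.85
ee_pos: [461.8, 147.1, 72.5]
orientation: [0.007, 1.0, -0.0, 0.0]
contact_force: [0.2, -0.4, -0.3]
finger_gap: 85.0
gripper_force: 0.0
```

```bash
python3 -m creep '[[70,[0,0,0.1],0],[62,[0,0,0],0],[56,[0,0,0],0],[45,[0,0,0],0],[40,[0,0,0],0],[40,[0,0,0],0],[40,[0,0,0],0],[40,[0,0,0],0]]' 60
```

```text
time: 17.85
ee_pos: [462.6, 147.7, 71.5]
orientation: [0.007, 1.0, 0.001, 0.001]
contact_force: [-5.1, 3.0, 18.3]
finger_gap: 44.7
gripper_force: 59.4
```

```bash
python3 - <<'E'
from h import *
im=snapshot("side")[160:280,225:335];a=snapshot("scene")[210:360,330:450];w=snapshot("wrist")
c=np.zeros((600,800,3),np.uint8)
A=cv2.resize(im,None,fx=3.6,fy=3.6);B=cv2.resize(a,None,fx=3.3,fy=3.3)
c[:A.shape[0],:A.shape[1]]=A;c[:B.shape[0],400:400+B.shape[1]]=B
cv2.imwrite("pics/grip.png",c);cv2.imwrite("pics/w4.png",w)
E
```

```text
(no output)
```

View pics/grip.png

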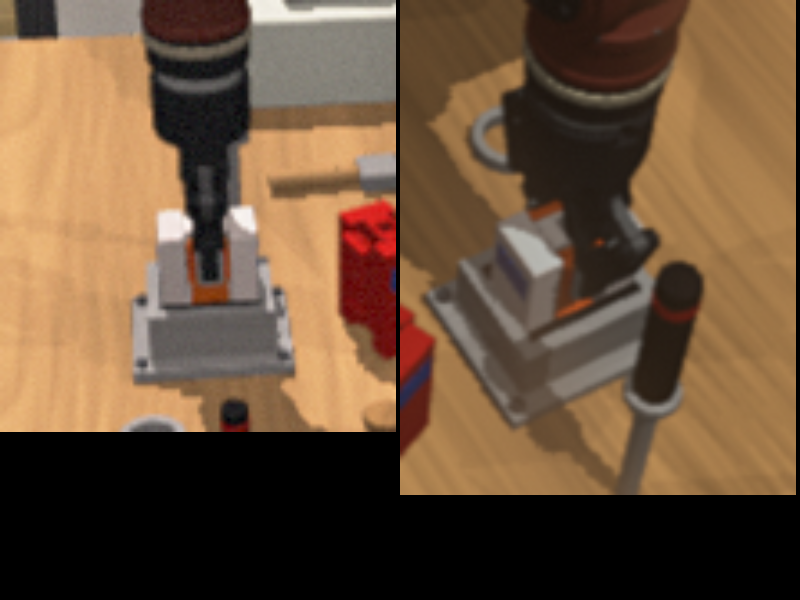

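View pics/w4.png

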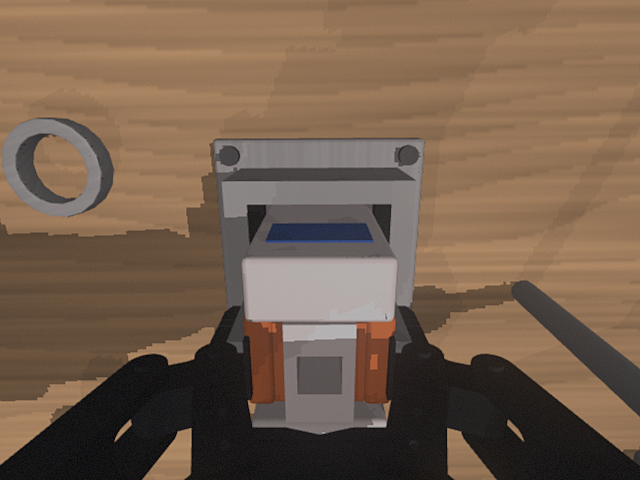

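The fingers sit on both orange pads, and the catches are pressed in evenly. The wrist view shows the pads at (262,360) and (378,360). Starting a gentle lift.

```bash
python3 -m creep '[[40,[0,0,-0.1],0],[40,[0,0,-0.15],0],[40,[0,0,-0.2],0],[40,[0,0,-0.2],0],[40,[0,0,0],0]]'
```

```text
time: 18.62
ee_pos: [462.1, 147.1, 89.3]
orientation: [0.008, 1.0, -0.0, 0.0]
contact_force: [-0.4, -0.4, -3.5]
finger_gap: 43.8
gripper_force: 61.7
```

```bash
python3 -m creep '[[40,[0,0,-0.3],0],[40,[0,0,-0.5],0],[40,[0,0,-0.6],0],[40,[0,0,-0.7],0],[40,[0,0,-0.7],0],[40,[0,0,-0.7],0],[40,[0,0,-0.5],0],[40,[0,0,-0.3],0]]' && python3 -m creep '[[40,[0,0,-0.1],0],[40,[0,0,0],0],[40,[0,0,0],0],[40,[0,0,0],0],[40,[0,0,0],0],[40,[0,0,0],0]]' && python3 - <<'E'
from h import *
im=snapshot("side")[120:360,200:360];a=snapshot("scene")[140:380,270:430]
cv2.imwrite("pics/end.png",np.hstack([cv2.resize(i,None,fx=2.4,fy=2.4) for i in(im,a)]))
print(sense()["qvel"].round(4))
E
```

```text
time: 19.62
ee_pos: [462.0, 147.1, 219.1]
orientation: [0.007, 1.0, -0.0, 0.001]
contact_force: [-0.4, 0.7, -3.1]
finger_gap: 43.6
gripper_force: 61.8
time: 20.38
ee_pos: [461.6, 147.1, 220.7]
orientation: [0.007, 1.0, -0.0, -0.0]
contact_force: [0.5, 0.7, -2.7]
finger_gap: 44.0
gripper_force: 61.8
[ 0.0004 -0.0007 -0.001   0.0007  0.0001 -0.0022]
```

View pics/end.png

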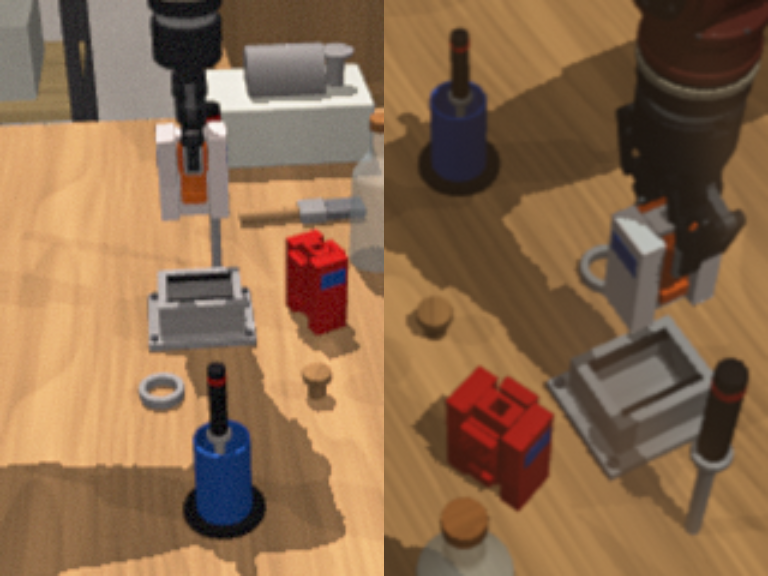

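The cassette hangs upright and still about 149 mm above its seat, the dock is empty, and the probe is in the cup. The other things are where they were.

```bash
python3 -c "from station import sign_off; print(sign_off())"
```

```text
the job is handed in; nothing more can be done
None
```

The job is handed in at about 20 s of the 53 s: the probe stands stem down in the blue cup, and the cassette is held by its pinched catches, upright and still, about 149 mm above its seat; no verdict came back.

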